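# Pin the panel press shut

## Task

Swing the open lid of the wooden clamshell press fully shut, then take the steel pin from its stand and push it all the way down, until its collar sits on the lid, through the lid hole on the side where the square panel lies (not the side with the round cork spacer). Finish while still holding the pin's knob and pushing it down firmly, so that the halves stay pressed shut: do not let go. Leave the panel and spacer in the press and the other things on the table where they are.

Things in the scene. Friction and masses are not known exactly. Their poses are not given: they have to be found in the camera images.
- press: Wooden clamshell press fixed to the table. Base 170 (x) by 240 (y) by 40 mm high; origin at the centre of its underside, on the table; z up. Lid hinged along the edge at x = -85 mm (towards the robot). The far rail (x = 35 to 85 mm, 40 mm high) has two vertical 13 mm through holes at x = 62.5 mm, y = +85 and -85 mm
- bed (a point): Centre of the bed floor between hinge and rail, at x = -15, y = 0, z = 15 mm of the press. The bed spans x = -65 to 35 mm of the press and is split at y = 0 by a bar 10 mm thick, 39 mm high, into a bay at +y and one at -y, open at their outer sides: one holds the square panel, the other the round spacer
- lid_hinge (a point): Middle of the lid's hinge axis, which is parallel to the press's y, 40 mm above the table. The lid is a plywood plate 12 mm thick, 240 mm wide, reaching from 2.5 to 167.5 mm out from the axis, 0.3 kg; its inner face lies 0.5 mm off the axis. Shut, its top face is 52.5 mm above the table
- lid (a joint): Lid angle in rad: 0 = fully shut, flat on the base; grows as it opens up and back towards the robot, at most 1.6 (upright is 1.57); starts between 1.15 and 1.5. The stiff hinge (0.34 N m of friction) stays at any angle where it is left, so the lid must be pushed all the way down; it then stays down by itself
- hole_left (a point): Centre of the mouth, in the lid's outer (top) face, of the lid hole at the press's +y side; it moves with the lid. 147.5 mm out from the hinge axis, at y = +85 mm of the press. With the lid shut it is 52.5 mm above the table, right over the 13 mm hole in the base's rail
- hole_right (a point): The same for the lid hole at the press's -y side (y = -85 mm)
- panel: Small square panel of light wood, 60 x 60 x 24 mm, loose in one bay of the press; origin at the centre of its underside. The pin goes in the hole on its side
- spacer: Round cork disc, 56 mm across, 24 mm high, loose in the other bay of the press; origin at the centre of its underside
- pin: Steel locking pin, upright, 0.07 to 0.12 kg. Origin at the centre of its lower end, z along the pin towards the knob: shank 10 mm across and 42 mm long with a tapered end (4 mm taper), collar 24 mm across from 42 to 46 mm, plain round knob 16 mm across from 46 to 82 mm. Stands in the stand's hole with its collar on the stand's top
- pin_collar (a point): Centre of the underside of the pin's collar, 42 mm from the pin's lower end
- stand: Dark wooden block 60 x 60 x 50 mm, fixed to the table, with a vertical 12 mm through hole in its middle that holds the pin; origin at the centre of its underside
- brush: Bystander: paint brush lying on the table at the robot's right; origin at its underside
- tin: Bystander: small tin, 60 mm across and 60 mm high, beyond the stand; origin at the centre of its underside
- block: Bystander: wooden painting block 100 x 100 x 40 mm, beyond the press; origin at the centre of its underside
Not all that is in view belongs to the job. Leave any blue, green or red look-alike of the pin alone.

How it is judged:
By the outcome, as a careful person would: the job done as asked, in the order asked, and still so for the second after the job is handed in, while the arm keeps its last pose, push and grip.
It also fails if it takes over 64 s, if anything falls off the work surface, if the arm or the gripper's body presses on something with over 40 N, if the wrist force passes 120 N, or if a joint passes its speed limit or range.

## Robot

A 6-joint arm with a two-finger parallel gripper is mounted at the origin on the work surface. World frame = base frame: x ahead of the robot, y to its left, z up, the work surface at z = 0. Lengths are in m, angles in rad, forces in N, time in s.
With the tool pointing down it reaches from about 0.425 to 0.95 m from the base axis. Payload 3.5 kg.
Tool frame: the origin (TCP) lies between the finger pads; the fingertips stand 14 mm ahead of it and the grasp point (between the pads) lies 5 mm behind it; z points along the fingers, y is the line along which they close (so a half turn about z gives the same grasp; the last joint's range is limited). The gripper opens to 85 mm and grips with 20 to 120 N. Pads are 22 mm wide; open, the fingers measure 114 mm over their backs; the gripper's body (76 mm by 85 mm) begins 54 mm behind the grasp point. The pads swing forward as they close: fully open they stand 13 mm farther back than shut.
Start: joints at [1.031, 0.286, 1.577, -0, 1.279, -0.15], TCP at [0.256, 0.624, 0.245] pointing down, gripper open.
Joint ranges: [-2.77, 2.77], [-0.9, 2.22], [0.21, 2.48], [-1.53, 4.67], [0.24, 2.81], [-2.84, 2.84]. Speed limits (rad/s): [2.79, 2.79, 3.14, 3.14, 3.14, 3.14].

## Interface

Orientations are given as a unit quaternion [x, y, z, w].
In Python, from plant import * gives the robot as it stands.
- The arm moves only by the tool step_arm, never from a script. Its argument "commands" is a list of rows, each an object of numbers: "gripper": the gripper's target within -1 to 1 (shut at 1, half-way at 0, fully open at -1); "x", "y", "z": the shift along the tool's x, y, z in mm; "spin": the turn about the tool's z in degrees. A call has exactly 10 rows; each row shifts and turns the commanded pose from where the row before left it, along the tool's axes as they then stand; what a row does not reach is not made up. A row lasts 1/10 s, in which the tool goes at most 50 mm and 8.59 degrees, less where a joint would pass 70% of its speed; a pose out of reach is approached as far as the arm can. A call with a gripper value outside its range is refused whole. The fingers move at their own pace and stop on an object; "force" is the grip in N (left out, the last holds). Time passes only in rows, so rows that do not move let the fingers close, or fill a call up. It gives the time, the measured TCP pose, the force, the opening and the grip force at its end, in the units of the state.
- get_state(): the state, without advancing time (a new reading comes with each control period).
- read_camera(name): name is "scene" or "side" or "wrist"; returns a dict with "color" (420x560x3 uint8, red, green, blue), "z_map" (420x560 float32, m along the optical axis (not along the pixel's ray), 0 where there is no reading), "fx", "fy", "cx", "cy" (pixels), "eye" and "attitude" of the camera in the world; the wrist camera has in their place "mount" (4x4, takes a point from camera to tool coordinates, whose origin is the TCP and whose axes are the flange's). Camera axes: x right, y up, looking along -z (the intrinsics and any distortion apply to the point x, -y, -z); pixel columns grow to the right and rows downward; lengths in m; the calibration is good to about 2 mm. A picture is of the moment at which its call begins: read the wrist's pose just before it.
- sign_off(): hands the job in; it is judged then, once.
The state is a dict: "time": time; "qpos": joint angles; "dq": joint speeds; "joint_efforts": joint torques, N m; "eef_pos": TCP position; "tcp_rot": TCP orientation; "contact_force": force on the tool from outside, world axes, zero at the start; "wrist_torque": the same for the moment, N m; "opening": opening from 0.0 (shut) to 1.0 (fully open); "finger_force": force on a finger pad.
Only numpy, scipy, OpenCV 4.12 (cv2) and the standard library are available. Lean on these libraries where they do the work, as an engineer would, in place of code of your own. Each camera call takes 0.05 s, during which the arm holds its last target. There are 200 camera calls.

## Working session

There is one attempt and no reset: what is moved stays moved. The work goes in short steps, Python scripts to look and compute and a tool call to move; the robot and the scene stay as the last step left them, time stands still between calls to the robot, and variables do not carry over. Pictures are saved under pics/ and viewed, at most 10 in all, crops included, and the job is handed in when it is done.

Besides the shell and the picture viewer there is one more tool, called after "Request:" by a JSON object that holds its "api" and its "payload". step_arm: Moves the arm, as the interface text tells. Its arguments: {"type":"object","properties":{"commands":{"type":"array"},"force":{"type":"number"}},"required":["commands"]}

```bash
mkdir -p pics; cat > h.py <<'E'
from plant import *
import numpy as np, cv2
from scipy.spatial.transform import Rotation as R
def snap(name):
    s=get_state(); c=read_camera(name)
    if 'mount' in c:
        T=np.eye(4);T[:3,:3]=R.from_quat(s['tcp_rot']).as_matrix();T[:3,3]=s['eef_pos'];M=T@np.array(c['mount'])
        c['Rm'],c['o']=M[:3,:3],M[:3,3]
    else:
        a=np.array(c['attitude']);c['Rm']=a if a.shape==(3,3) else R.from_quat(a).as_matrix();c['o']=np.array(c['eye'])
    return c
def pts(c):
    h,w=c['z_map'].shape;u,v=np.meshgrid(np.arange(w),np.arange(h));z=c['z_map']
    p=np.stack([(u-c['cx'])/c['fx']*z,-(v-c['cy'])/c['fy']*z,-z],-1)
    return p@c['Rm'].T+c['o']
def ray(c,u,v,zp):
    d=c['Rm']@np.array([(u-c['cx'])/c['fx'],-(v-c['cy'])/c['fy'],-1]);return c['o']+d*(zp-c['o'][2])/d[2]
def save(n,im): cv2.imwrite('pics/'+n+'.png',im[...,::-1])
E
python3 - <<'E'
from h import *
for n in ['scene','side']:
    c=snap(n);save(n,c['color']);np.savez(n,P=pts(c),col=c['color'])
    print(n,c['o'],c['Rm'].round(2).tolist(),c['fx'],[k for k in c])
print(get_state())
E
```

```text
scene [1.68574807 0.17037706 0.97794177] [[-0.17, -0.63, 0.76], [0.99, -0.1, 0.13], [-0.01, 0.77, 0.64]] 483.455670319823 ['color', 'z_map', 'fx', 'fy', 'cx', 'cy', 'eye', 'attitude', 'Rm', 'o']
side [0.44346881 0.70367345 0.8439101 ] [[-0.98, 0.13, -0.15], [-0.2, -0.7, 0.69], [-0.01, 0.7, 0.71]] 393.16545160868776 ['color', 'z_map', 'fx', 'fy', 'cx', 'cy', 'eye', 'attitude', 'Rm', 'o']
{'time': 0.1, 'qpos': array([ 1.03098231e+00,  2.87150988e-01,  1.57803212e+00, -3.90887598e-06,
        1.27860498e+00, -1.50037644e-01]), 'dq': array([ 0.000635  , -0.00115968, -0.00367366, -0.00067968,  0.00103606,
       -0.00172987]), 'joint_efforts': array([-4.76719651e-04, -4.07298625e+01, -2.93699884e+01, -2.01619955e-04,
        3.41669314e-03,  2.58854851e-05]), 'eef_pos': array([0.25619061, 0.62388173, 0.24403536]), 'tcp_rot': array([ 1.93656167e-01,  9.81068848e-01, -1.03369328e-03, -3.69406337e-04]), 'contact_force': array([ 0.88866995, -0.25772405, -0.63805884]), 'wrist_torque': array([-0.01156636, -0.00139579, -0.02886446]), 'finger_force': 0.0, 'opening': 1.001840432197581}
```

View pics/scene.png

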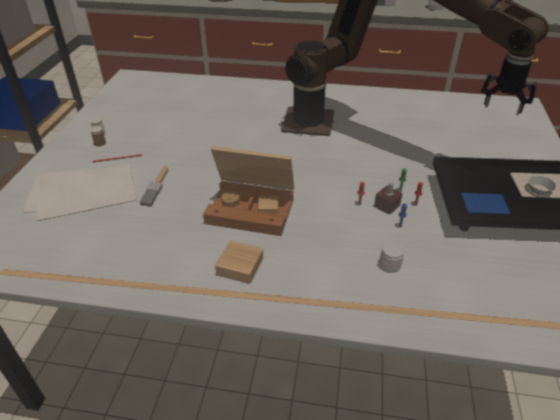

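View pics/side.png

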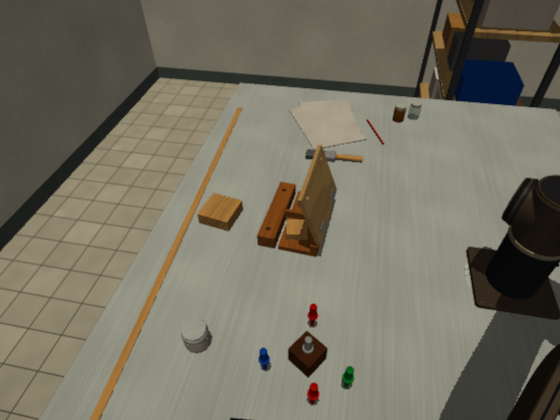

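The scene view shows the press at about (250,195). The square panel is at (268,205), on the image-right (+y) side, and the round cork is at (231,199). The pin candidates are the grey one in the dark stand (388,192) and free-standing red (361,190), red (419,190), green (403,177) and blue (403,212) ones. The grey steel pin in the stand fits the description. Next I'll confirm this in an enlarged crop and measure.

```bash
python3 - <<'E'
from h import *
S=np.load('scene.npz');D=np.load('side.npz')
a=cv2.resize(S['col'][145:235,200:300],(500,450),interpolation=cv2.INTER_CUBIC)
b=cv2.resize(D['col'][295:410,250:365],(300,300),interpolation=cv2.INTER_CUBIC)
im=np.zeros((450,800,3),np.uint8);im[:,:500]=a;im[:300,500:]=b;save('crop',im)
for n,A,boxes in [('scene',S,{'press':(145,235,195,300),'stand':(180,215,370,405)}),('side',D,{'press':(140,260,255,345),'stand':(330,378,285,330)})]:
    P=A['P'];col=A['col']
    for k,(r0,r1,c0,c1) in boxes.items():
        p=P[r0:r1,c0:c1].reshape(-1,3);hsv=cv2.cvtColor(col[r0:r1,c0:c1],cv2.COLOR_RGB2HSV).reshape(-1,3)
        if k=='press':
            sel=(hsv[:,1]>90)&(p[:,2]>.034)&(p[:,2]<.045)
            q=p[sel];x=np.float32(q[:,:2]*1000);print(n,'rail/top z',np.median(q[:,2]),cv2.minAreaRect(x),len(q))
            sel=(hsv[:,1]>60)&(p[:,2]>.06)&(p[:,2]<.26);q=p[sel];m=q.mean(0);w,v=np.linalg.eigh(np.cov(q.T));print(n,'lid n',v[:,0],'m',m,'max z',np.percentile(q[:,2],99),'sd',w[0]**.5)
            y=(q-m)@v[:,2]; print('long ax',v[:,2],np.percentile(y,[0.5,99.5]))
        else:
            for lo,hi in [(.044,.055),(.058,.09)]:
                q=p[(p[:,2]>lo)&(p[:,2]<hi)]
                print(n,k,lo,len(q),q.mean(0),q.min(0),q.max(0),cv2.minAreaRect(np.float32(q[:,:2]*1000)))
E
```

```text
scene rail/top z 0.040372367630409856 ((579.11767578125, -111.2536392211914), (239.14459228515625, 175.15817260742188), 86.47577667236328) 1819
scene lid n [ 0.94104482 -0.06275476 -0.3324101 ] m [ 0.52607649 -0.10663415  0.13940143] max z 0.20270818597487292 sd 0.0024639620821205214
long ax [-0.06857369 -0.99762925 -0.00579082] [-0.11597592  0.11904311]
scene stand 0.044 243 [0.48626269 0.30909893 0.05050316] [0.39794534 0.26733965 0.04409936] [0.57515828 0.35557853 0.05495076] ((484.9759521484375, 309.94573974609375), (84.70104217529297, 177.322509765625), 87.84890747070312)
scene stand 0.058 85 [0.51344751 0.31956847 0.07454183] [0.47072656 0.29969121 0.05804661] [0.57784735 0.34799696 0.08959001] ((524.3158569335938, 323.3869934082031), (112.90534210205078, 17.731077194213867), 20.495193481445312)
side rail/top z 0.040073140988027556 ((578.91015625, -112.16271209716797), (243.7659912109375, 168.79803466796875), 86.87332153320312) 1406
side lid n [ 0.92895914 -0.07217769 -0.36307754] m [ 0.51896417 -0.09028162  0.14189741] max z 0.20247229559011254 sd 0.0026608719305902476
long ax [-0.06917044 -0.99737754  0.02129545] [-0.10323967  0.13783796]
side stand 0.044 673 [0.47934945 0.31046356 0.05040605] [0.43950861 0.26596318 0.04402312] [0.51962817 0.34769469 0.05499786] ((479.476806640625, 306.7664794921875), (61.07997512817383, 60.1627082824707), 57.674991607666016)
side stand 0.058 69 [0.47969142 0.31122719 0.07727479] [0.47214815 0.29951081 0.05826308] [0.48742428 0.31546415 0.08983689] ((479.6202697753906, 308.3438720703125), (15.060881614685059, 13.33345890045166), 40.12655258178711)
```

View pics/crop.png

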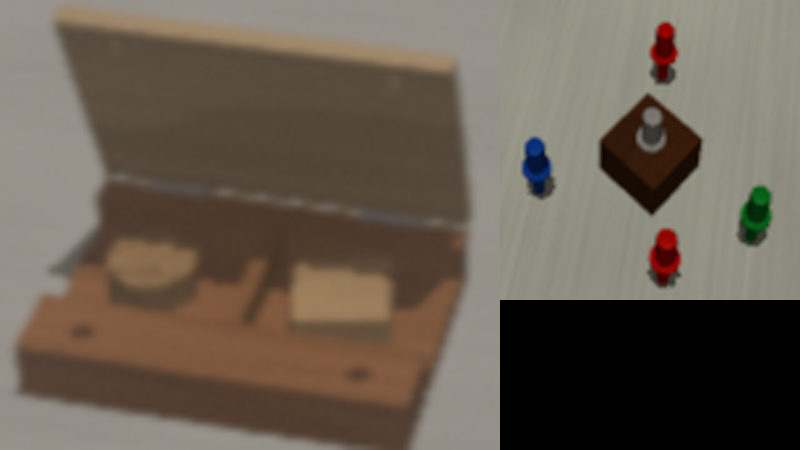

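The crop confirms it. The square panel lies on the image-right side of the scene view (the press's +y, hole_left) and the cork is on the other side. The steel pin stands in the dark stand, ringed by coloured look-alikes. I'll shut the lid first, starting with the transit towards its back.

Request:
{"api": "step_arm", "payload": {"commands": [{"gripper": 1, "spin": -6.2}, {"gripper": 1, "spin": -6.2}, {"gripper": 1, "spin": -6.2}, {"gripper": 1, "x": -21, "y": -40}, {"gripper": 1, "x": -21, "y": -40}, {"gripper": 1, "x": -21, "y": -40}, {"gripper": 1, "x": -21, "y": -40}, {"gripper": 1, "x": -21, "y": -40}, {"gripper": 1, "x": -21, "y": -40}, {"gripper": 1, "x": -21, "y": -40}], "force": 40}}

```text
invalid input
```

```bash
python3 - <<'E'
from h import *
D=np.load('side.npz');P=D['P'];hsv=cv2.cvtColor(D['col'],cv2.COLOR_RGB2HSV)
m=((hsv[...,1]>150)&(hsv[...,2]>60)&((hsv[...,0]<4)|(hsv[...,0]>175)|((hsv[...,0]>45)&(hsv[...,0]<130)))).astype(np.uint8);m[:290]=0
n,l,st,ce=cv2.connectedComponentsWithStats(m)
for i in range(1,n):
    if st[i,4]>30: q=P[l==i];print(ce[i].round(),st[i,4],np.median(q,0).round(3),q[:,2].max().round(3))
s=get_state();print(s['eef_pos'],R.from_quat(s['tcp_rot']).as_matrix().round(3).tolist(),s['qpos'].round(2))
E
```

```text
[313. 313.] 130 [0.48  0.226 0.055] 0.844
[263. 356.] 91 [0.565 0.35  0.054] 0.844
[349. 370.] 40 [0.39  0.353 0.082] 0.844
[347. 379.] 48 [0.389 0.357 0.047] 0.059
[313. 392.] 157 [0.453 0.401 0.059] 0.844
[0.25619061 0.62388173 0.24403536] [[-0.925, 0.38, -0.001], [0.38, 0.925, -0.002], [0.0, -0.002, -1.0]] [ 1.03  0.29  1.58 -0.    1.28 -0.15]
```

Request:
{"api": "step_arm", "payload": {"commands": [{"gripper": 1, "x": 0, "y": 0, "z": 0, "spin": -6.2}, {"gripper": 1, "x": 0, "y": 0, "z": 0, "spin": -6.2}, {"gripper": 1, "x": 0, "y": 0, "z": 0, "spin": -6.2}, {"gripper": 1, "x": -21, "y": -40, "z": 0, "spin": 0}, {"gripper": 1, "x": -21, "y": -40, "z": 0, "spin": 0}, {"gripper": 1, "x": -21, "y": -40, "z": 0, "spin": 0}, {"gripper": 1, "x": -21, "y": -40, "z": 0, "spin": 0}, {"gripper": 1, "x": -21, "y": -40, "z": 0, "spin": 0}, {"gripper": 1, "x": -21, "y": -40, "z": 0, "spin": 0}, {"gripper": 1, "x": -21, "y": -40, "z": 0, "spin": 0}], "force": 40}}

```text
time: 1.1
eef_pos: [0.385, 0.3336, 0.2449]
tcp_rot: [0.032, 0.999, -0.0, -0.0]
contact_force: [1.3, -0.4, -0.2]
opening: 0.0
finger_force: 0.0
```

Request:
{"api": "step_arm", "payload": {"commands": [{"gripper": 1, "x": -19, "y": -44, "z": 0, "spin": 0}, {"gripper": 1, "x": -19, "y": -44, "z": 0, "spin": 0}, {"gripper": 1, "x": -19, "y": -44, "z": 0, "spin": 0}, {"gripper": 1, "x": -19, "y": -44, "z": 0, "spin": 0}, {"gripper": 1, "x": -5, "y": -42, "z": 0, "spin": 0}, {"gripper": 1, "x": -5, "y": -42, "z": 0, "spin": 0}, {"gripper": 1, "x": -5, "y": -42, "z": 5, "spin": 0}, {"gripper": 1, "x": -5, "y": -42, "z": 10, "spin": 0}, {"gripper": 1, "x": -5, "y": -42, "z": 15, "spin": 0}, {"gripper": 1, "x": -5, "y": -42, "z": 15, "spin": 0}], "force": 40}}

```text
time: 2.1
eef_pos: [0.4625, -0.1003, 0.1999]
tcp_rot: [0.033, 0.999, -0.0, 0.0]
contact_force: [0.1, -1.3, -0.8]
opening: 0.004
finger_force: 0.0
```

Request:
{"api": "step_arm", "payload": {"commands": [{"gripper": 1, "x": -30, "y": 0, "z": 0, "spin": 0}, {"gripper": 1, "x": -30, "y": 0, "z": 1, "spin": 0}, {"gripper": 1, "x": -16, "y": 0, "z": 5, "spin": 0}, {"gripper": 1, "x": -15, "y": 0, "z": 7, "spin": 0}, {"gripper": 1, "x": -14, "y": 0, "z": 9, "spin": 0}, {"gripper": 1, "x": -13, "y": 0, "z": 10, "spin": 0}, {"gripper": 1, "x": -12, "y": 0, "z": 11, "spin": 0}, {"gripper": 1, "x": -11, "y": 0, "z": 13, "spin": 0}, {"gripper": 1, "x": -9, "y": 0, "z": 14, "spin": 0}, {"gripper": 1, "x": -8, "y": 0, "z": 15, "spin": 0}], "force": 40}}

```text
time: 3.1
eef_pos: [0.621, -0.1092, 0.1149]
tcp_rot: [0.033, 0.999, -0.0, 0.0]
contact_force: [-0.9, -1.2, 0.9]
opening: -0.006
finger_force: 0.5
```

Request:
{"api": "step_arm", "payload": {"commands": [{"gripper": 1, "x": -6, "y": 0, "z": 15, "spin": 0}, {"gripper": 1, "x": -4, "y": 0, "z": 15, "spin": 0}, {"gripper": 1, "x": -2, "y": 0, "z": 10, "spin": 0}, {"gripper": 1, "x": 0, "y": 0, "z": 5, "spin": 0}, {"gripper": 1, "x": 0, "y": 0, "z": 2, "spin": 0}, {"gripper": 1, "x": 0, "y": 0, "z": 1, "spin": 0}, {"gripper": 1, "x": 0, "y": 0, "z": 0.5, "spin": 0}, {"gripper": 1, "x": 0, "y": 0, "z": 0, "spin": 0}, {"gripper": 1, "x": 0, "y": 0, "z": 0, "spin": 0}, {"gripper": 1, "x": 0, "y": 0, "z": 0, "spin": 0}], "force": 40}}

```text
time: 4.1
eef_pos: [0.6327, -0.1098, 0.0673]
tcp_rot: [0.033, 0.999, -0.0, 0.0]
contact_force: [-0.6, 0.5, 0.7]
opening: -0.001
finger_force: 0.3
```

Request:
{"api": "step_arm", "payload": {"commands": [{"gripper": 1, "x": 0, "y": 0, "z": 0.5, "spin": 0}, {"gripper": 1, "x": 0, "y": 0, "z": 0.5, "spin": 0}, {"gripper": 1, "x": 0, "y": 0, "z": 0.5, "spin": 0}, {"gripper": 1, "x": 0, "y": 0, "z": 0.5, "spin": 0}, {"gripper": 1, "x": 0, "y": 0, "z": 0.5, "spin": 0}, {"gripper": 1, "x": 0, "y": 0, "z": 0.5, "spin": 0}, {"gripper": 1, "x": 0, "y": 0, "z": 0, "spin": 0}, {"gripper": 1, "x": 0, "y": 0, "z": 0, "spin": 0}, {"gripper": 1, "x": 0, "y": 0, "z": 0, "spin": 0}, {"gripper": 1, "x": 0, "y": 0, "z": 0, "spin": 0}], "force": 40}}

```text
time: 5.1
eef_pos: [0.6328, -0.1098, 0.0665]
tcp_rot: [0.032, 0.999, -0.0, -0.0]
contact_force: [-5.9, 1.0, 12.0]
opening: 0.002
finger_force: 5.8
```

Request:
{"api": "step_arm", "payload": {"commands": [{"gripper": 1, "x": 0, "y": 0, "z": -20, "spin": 0}, {"gripper": 1, "x": 0, "y": 0, "z": -35, "spin": 0}, {"gripper": 1, "x": 4, "y": 15, "z": -40, "spin": 0}, {"gripper": 1, "x": 5, "y": 15, "z": -40, "spin": 0}, {"gripper": 1, "x": 5, "y": 15, "z": -40, "spin": 0}, {"gripper": 0, "x": 5, "y": 15, "z": 0, "spin": 0}, {"gripper": 0, "x": 5, "y": 15, "z": 0, "spin": 0}, {"gripper": 0, "x": 0, "y": 0, "z": 0, "spin": 0}, {"gripper": 0, "x": 0, "y": 0, "z": 0, "spin": 0}, {"gripper": 0, "x": 0, "y": 0, "z": 0, "spin": 0}], "force": 40}}

```text
time: 6.1
eef_pos: [0.6129, -0.0337, 0.2369]
tcp_rot: [0.033, 0.999, 0.0, -0.001]
contact_force: [-0.4, -0.4, 0.3]
opening: 0.503
finger_force: 0.0
```

```bash
python3 - <<'E'
from h import *
s=get_state();print(s['eef_pos'],s['contact_force'],s['opening'])
c=snap('wrist');save('w1',c['color']);P=pts(c);np.savez('w1',P=P,col=c['color'],Rm=c['Rm'],o=c['o'],k=[c['fx'],c['fy'],c['cx'],c['cy']])
print([k for k in c],c['o'],c['Rm'].round(2).tolist(),c.get('distortion'))
q=P[(P[...,2]>.047)&(P[...,2]<.058)];print(len(q),q.mean(0),np.median(q[:,2]),cv2.minAreaRect(np.float32(q[:,:2]*1000)))
E
```

```text
[ 0.61285499 -0.03365772  0.23691464] [-0.4160971  -0.39256264  0.2756289 ] 0.5031923865132089
['color', 'z_map', 'fx', 'fy', 'cx', 'cy', 'mount', 'Rm', 'o'] [ 0.54491653 -0.0284127   0.36554846] [[0.07, -0.96, -0.27], [1.0, 0.06, 0.02], [0.0, -0.27, 0.96]] None
46294 [ 0.56981056 -0.11090785  0.05227513] 0.05225442990755039 ((572.432373046875, -9.15264892578125), (187.20010375976562, 460.56365966796875), 1.7766286134719849)
```

View pics/w1.png

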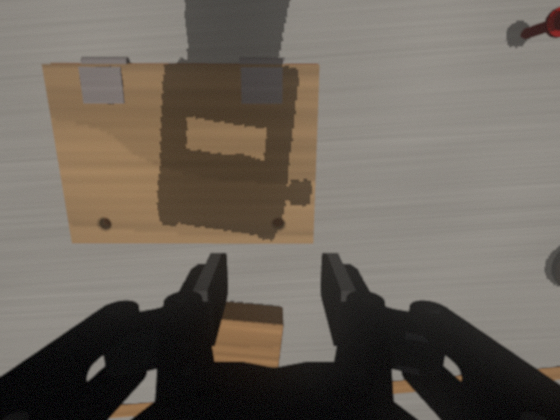

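The wrist view shows the lid flat and shut, with its holes at about (105,224) and (278,224). The right-hand one is the +y hole, on the panel side.

```bash
python3 - <<'E'
from h import *
A=np.load('w1.npz');k=A['k'];c=dict(Rm=A['Rm'],o=A['o'],fx=k[0],fy=k[1],cx=k[2],cy=k[3])
g=cv2.cvtColor(A['col'],cv2.COLOR_RGB2GRAY).astype(float);H=[]
for u,v in [(105,224),(278,224)]:
    w=g[v-12:v+13,u-12:u+13];bg=np.percentile(w,60);t=w.min()+.4*(bg-w.min())
    m=(w<t).astype(np.uint8);n,l,st,ce=cv2.connectedComponentsWithStats(m);i=l[12,12] or 1+np.argmax(st[1:,4])
    uv=ce[i]+[u-12,v-12];H.append(ray(c,*uv,.0525));print(uv,st[i],w.min(),bg,H[-1])
d=H[1]-H[0];print(np.linalg.norm(d),np.degrees(np.arctan2(d[0],d[1])))
P=A['P'];hsv=cv2.cvtColor(A['col'],cv2.COLOR_RGB2HSV)
m=(P[...,2]>.047)&(P[...,2]<.058)&(P[...,1]<.02);m=cv2.morphologyEx(m.astype(np.uint8),cv2.MORPH_OPEN,np.ones((7,7)))
q=P[m>0];r=cv2.minAreaRect(np.float32(q[:,:2]*1000));print(r,cv2.boxPoints(r))
E
```

```text
[104.7244898  223.24489796] [ 6  6 12 11 98] 49.0 123.0 [ 0.63256    -0.19964223  0.0525    ]
[277.08695652 222.65217391] [ 6  6 11 10 92] 44.0 86.0 [ 0.64308546 -0.03161847  0.0525    ]
0.16835311347738316 3.5844784230743216
((576.0524291992188, -112.03791809082031), (240.9878692626953, 165.58932495117188), 86.18650817871094) [[ 485.4272    -226.75848  ]
 [ 650.64984   -237.77164  ]
 [ 666.6777       2.6826477]
 [ 501.45502     13.695801 ]]
```

Request:
{"api": "step_arm", "payload": {"commands": [{"gripper": 0, "x": 18.5, "y": 33, "z": 0, "spin": 0}, {"gripper": 0, "x": 18.5, "y": 33, "z": 0, "spin": 0}, {"gripper": 0, "x": 18.5, "y": 33, "z": 0, "spin": 0}, {"gripper": 0, "x": 18.5, "y": 33, "z": 0, "spin": 0}, {"gripper": 0, "x": 18.5, "y": 33, "z": 0, "spin": 0}, {"gripper": 0, "x": 18.5, "y": 33, "z": 0, "spin": 0}, {"gripper": 0, "x": 18.5, "y": 33, "z": 0, "spin": 0}, {"gripper": 0, "x": 18.5, "y": 33, "z": 0, "spin": 0}, {"gripper": 0, "x": 18.5, "y": 33, "z": 0, "spin": 0}, {"gripper": 0, "x": 18.5, "y": 33, "z": 0, "spin": 0}], "force": 40}}

```text
time: 7.15
eef_pos: [0.4499, 0.3088, 0.2384]
tcp_rot: [0.033, 0.999, -0.0, -0.0]
contact_force: [0.6, 0.2, 0.2]
opening: 0.502
finger_force: 0.0
```

```bash
python3 - <<'E'
from h import *
s=get_state();print(s['eef_pos'],s['dq'].round(3))
c=snap('wrist');save('w2',c['color']);P=pts(c);np.savez('w2',P=P,col=c['color'],Rm=c['Rm'],o=c['o'],k=[c['fx'],c['fy'],c['cx'],c['cy']])
near=(abs(P[...,0]-.48)<.06)&(abs(P[...,1]-.309)<.05)
q=P[near&(P[...,2]>.045)&(P[...,2]<.052)];print('stand top',cv2.minAreaRect(np.float32(q[:,:2]*1000)))
hsv=cv2.cvtColor(c['color'],cv2.COLOR_RGB2HSV)
m=near&(P[...,2]>.084)&(P[...,2]<.096)&(hsv[...,1]<70);q=P[m];print('knob top',len(q),q.mean(0),np.median(q[:,2]),q.min(0),q.max(0))
ys,xs=np.where(m);e=cv2.minEnclosingCircle(np.float32(np.c_[xs,ys]));print(e,xs.mean(),ys.mean(),ray(c,*e[0],.09))
u,v=int(e[0][0]),int(e[0][1]);save('c2',cv2.resize(c['color'][max(v-40,0):v+40,u-40:u+40],(480,480),interpolation=cv2.INTER_CUBIC))
E
```

```text
[0.44987161 0.30882866 0.23837703] [ 0.707  0.112 -0.112 -0.003 -0.003  0.699]
stand top ((478.7779846191406, 307.7666320800781), (60.330406188964844, 60.50457763671875), 57.43144226074219)
knob top 256 [0.47773241 0.30779638 0.08925157] 0.08948028263546448 [0.47073718 0.29999422 0.08402823] [0.486298   0.31508204 0.09166789]
((273.9925231933594, 231.90298461914062), 9.15109920501709) 273.90234375 231.9296875 [0.47744568 0.30789461 0.09      ]
```

View pics/c2.png

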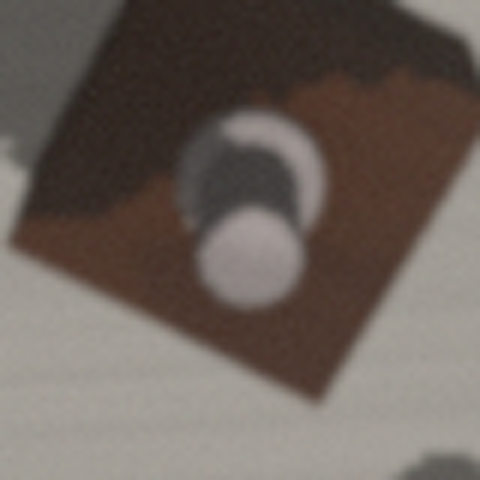

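The crop shows the plain grey steel pin in the dark stand, with its knob top at pixel (274,232). I'll move over it and descend part way.

Request:
{"api": "step_arm", "payload": {"commands": [{"gripper": 0, "x": -14, "y": 0, "z": 0, "spin": 0}, {"gripper": 0, "x": -14, "y": 0, "z": 0, "spin": 0}, {"gripper": 0, "x": 0, "y": 0, "z": 20, "spin": 0}, {"gripper": 0, "x": 0, "y": 0, "z": 35, "spin": 0}, {"gripper": 0, "x": 0, "y": 0, "z": 35, "spin": 0}, {"gripper": 0, "x": 0, "y": 0, "z": 25, "spin": 0}, {"gripper": 0, "x": 0, "y": 0, "z": 0, "spin": 0}, {"gripper": 0, "x": 0, "y": 0, "z": 0, "spin": 0}, {"gripper": 0, "x": 0, "y": 0, "z": 0, "spin": 0}, {"gripper": 0, "x": 0, "y": 0, "z": 0, "spin": 0}], "force": 40}}

```text
time: 8.2
eef_pos: [0.4799, 0.3065, 0.126]
tcp_rot: [0.033, 0.999, 0.001, 0.002]
contact_force: [-0.3, 1.1, 0.3]
opening: 0.5
finger_force: 0.0
```

Request:
{"api": "step_arm", "payload": {"commands": [{"gripper": 0, "x": 2, "y": 1.4, "z": 15, "spin": 0}, {"gripper": 0, "x": 0, "y": 0, "z": 20, "spin": 0}, {"gripper": 0, "x": 0, "y": 0, "z": 12, "spin": 0}, {"gripper": 0, "x": 0, "y": 0, "z": 5, "spin": 0}, {"gripper": 0, "x": 0, "y": 0, "z": 0, "spin": 0}, {"gripper": 1, "x": 0, "y": 0, "z": 0, "spin": 0}, {"gripper": 1, "x": 0, "y": 0, "z": 0, "spin": 0}, {"gripper": 1, "x": 0, "y": 0, "z": 0, "spin": 0}, {"gripper": 1, "x": 0, "y": 0, "z": 0, "spin": 0}, {"gripper": 1, "x": 0, "y": 0, "z": 0, "spin": 0}], "force": 80}}

```text
time: 9.2
eef_pos: [0.4771, 0.3081, 0.073]
tcp_rot: [0.033, 0.999, 0.0, 0.001]
contact_force: [-0.5, 0.8, 3.5]
opening: 0.163
finger_force: 78.0
```

The pin is gripped. Next I'll lift it straight out and carry it towards hole_left.

Request:
{"api": "step_arm", "payload": {"commands": [{"gripper": 1, "x": 0, "y": 0, "z": -10, "spin": 0}, {"gripper": 1, "x": 0, "y": 0, "z": -20, "spin": 0}, {"gripper": 1, "x": 0, "y": 0, "z": -30, "spin": 0}, {"gripper": 1, "x": 0, "y": 0, "z": -30, "spin": 0}, {"gripper": 1, "x": 0, "y": 0, "z": -15, "spin": 0}, {"gripper": 1, "x": -10, "y": -17, "z": 0, "spin": 0}, {"gripper": 1, "x": -19, "y": -33, "z": 0, "spin": 0}, {"gripper": 1, "x": -19, "y": -33, "z": 0, "spin": 0}, {"gripper": 1, "x": -19, "y": -33, "z": 0, "spin": 0}, {"gripper": 1, "x": -19, "y": -33, "z": 0, "spin": 0}], "force": 80}}

```text
time: 10.2
eef_pos: [0.5521, 0.1522, 0.176]
tcp_rot: [0.032, 0.999, -0.0, -0.001]
contact_force: [0.4, -0.3, -0.8]
opening: 0.161
finger_force: 78.3
```

Request:
{"api": "step_arm", "payload": {"commands": [{"gripper": 1, "x": -19, "y": -33, "z": 0, "spin": 0}, {"gripper": 1, "x": -19, "y": -33, "z": 0, "spin": 0}, {"gripper": 1, "x": -19, "y": -33, "z": 0, "spin": 0}, {"gripper": 1, "x": -19, "y": -33, "z": 0, "spin": 0}, {"gripper": 1, "x": -15, "y": -28, "z": 0, "spin": 0}, {"gripper": 1, "x": -10, "y": -18, "z": 0, "spin": 0}, {"gripper": 1, "x": 0, "y": 0, "z": 0, "spin": 0}, {"gripper": 1, "x": 0, "y": 0, "z": 0, "spin": 0}, {"gripper": 1, "x": 0, "y": 0, "z": 0, "spin": 0}, {"gripper": 1, "x": 0, "y": 0, "z": 0, "spin": 0}], "force": 80}}

```text
time: 11.2
eef_pos: [0.6411, -0.0293, 0.1767]
tcp_rot: [0.032, 0.999, 0.0, -0.0]
contact_force: [1.5, 0.2, -1.0]
opening: 0.164
finger_force: 78.4
```

Request:
{"api": "step_arm", "payload": {"commands": [{"gripper": 1, "x": -1.6, "y": -1.8, "z": 10, "spin": 0}, {"gripper": 1, "x": 0, "y": 0, "z": 15, "spin": 0}, {"gripper": 1, "x": 0, "y": 0, "z": 10, "spin": 0}, {"gripper": 1, "x": 0, "y": 0, "z": 7, "spin": 0}, {"gripper": 1, "x": 0, "y": 0, "z": 3, "spin": 0}, {"gripper": 1, "x": 0, "y": 0, "z": 0, "spin": 0}, {"gripper": 1, "x": 0, "y": 0, "z": 0, "spin": 0}, {"gripper": 1, "x": 0, "y": 0, "z": 0, "spin": 0}, {"gripper": 1, "x": 0, "y": 0, "z": 0, "spin": 0}, {"gripper": 1, "x": 0, "y": 0, "z": 0, "spin": 0}], "force": 80}}

```text
time: 12.2
eef_pos: [0.6433, -0.0327, 0.1323]
tcp_rot: [0.033, 0.999, -0.0, 0.0]
contact_force: [0.4, 0.8, -1.2]
opening: 0.159
finger_force: 78.4
```

```bash
python3 - <<'E'
from h import *
s=get_state();print(s['eef_pos'],s['contact_force'])
c=snap('wrist');d=snap('scene')
g=[cv2.resize(c['color'][170:290,220:340],(400,400),interpolation=cv2.INTER_CUBIC)]
# project hole into each
def proj(c,p):
    q=c['Rm'].T@(np.array(p)-c['o']);return c['cx']+c['fx']*q[0]/-q[2],c['cy']-c['fy']*q[1]/-q[2]
for k in (c,d): print(proj(k,[.6431,-.0316,.0525]),proj(k,[s['eef_pos'][0]+.0006,s['eef_pos'][1],s['eef_pos'][2]-.065]))
u,v=map(int,proj(d,[.6431,-.0316,.0525]));print(u,v)
g.append(cv2.resize(d['color'][v-30:v+30,u-30:u+30],(400,400),interpolation=cv2.INTER_CUBIC));save('align',np.hstack(g))
E
```

```text
[ 0.64332496 -0.0327025   0.13231761] [ 0.43511533  0.75730913 -1.2047961 ]
(np.float64(274.27317086564494), np.float64(225.83449641208216)) (np.float64(272.5910260070559), np.float64(234.81097004521118))
(np.float64(271.33193141229026), np.float64(215.9433695524989)) (np.float64(270.8314588600058), np.float64(212.22535851358663))
271 215
```

View pics/align.png

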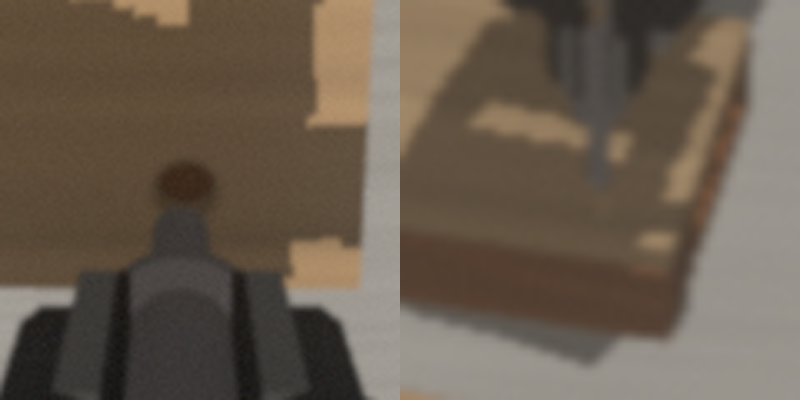

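The wrist crop shows the hole at about (275.8,225) and the pin tip about 1.5 px to its left, so I need about +1.2 mm in y and about 1 mm back in x. I'll correct that and begin the insertion.

Request:
{"api": "step_arm", "payload": {"commands": [{"gripper": 1, "x": 1, "y": 1.2, "z": 0, "spin": 0}, {"gripper": 1, "x": 0, "y": 0, "z": 5, "spin": 0}, {"gripper": 1, "x": 0, "y": 0, "z": 5, "spin": 0}, {"gripper": 1, "x": 0, "y": 0, "z": 2, "spin": 0}, {"gripper": 1, "x": 0, "y": 0, "z": 2, "spin": 0}, {"gripper": 1, "x": 0, "y": 0, "z": 2, "spin": 0}, {"gripper": 1, "x": 0, "y": 0, "z": 2, "spin": 0}, {"gripper": 1, "x": 0, "y": 0, "z": 0, "spin": 0}, {"gripper": 1, "x": 0, "y": 0, "z": 0, "spin": 0}, {"gripper": 1, "x": 0, "y": 0, "z": 0, "spin": 0}], "force": 80}}

```text
time: 13.3
eef_pos: [0.6423, -0.0314, 0.114]
tcp_rot: [0.033, 0.999, -0.0, 0.0]
contact_force: [0.0, 0.7, -1.1]
opening: 0.159
finger_force: 78.4
```

Request:
{"api": "step_arm", "payload": {"commands": [{"gripper": 1, "x": 0, "y": 0, "z": 1, "spin": 0}, {"gripper": 1, "x": 0, "y": 0, "z": 1, "spin": 0}, {"gripper": 1, "x": 0, "y": 0, "z": 1, "spin": 0}, {"gripper": 1, "x": 0, "y": 0, "z": 1, "spin": 0}, {"gripper": 1, "x": 0, "y": 0, "z": 1, "spin": 0}, {"gripper": 1, "x": 0, "y": 0, "z": 1, "spin": 0}, {"gripper": 1, "x": 0, "y": 0, "z": 1, "spin": 0}, {"gripper": 1, "x": 0, "y": 0, "z": 1, "spin": 0}, {"gripper": 1, "x": 0, "y": 0, "z": 0, "spin": 0}, {"gripper": 1, "x": 0, "y": 0, "z": 0, "spin": 0}], "force": 80}}

```text
time: 14.3
eef_pos: [0.6422, -0.0313, 0.1058]
tcp_rot: [0.033, 0.999, -0.0, -0.0]
contact_force: [-0.1, -0.9, -0.6]
opening: 0.161
finger_force: 78.4
```

Request:
{"api": "step_arm", "payload": {"commands": [{"gripper": 1, "x": 0, "y": 0, "z": 1, "spin": 0}, {"gripper": 1, "x": 0, "y": 0, "z": 1, "spin": 0}, {"gripper": 1, "x": 0, "y": 0, "z": 1, "spin": 0}, {"gripper": 1, "x": 0, "y": 0, "z": 1, "spin": 0}, {"gripper": 1, "x": 0, "y": 0, "z": 2, "spin": 0}, {"gripper": 1, "x": 0, "y": 0, "z": 2, "spin": 0}, {"gripper": 1, "x": 0, "y": 0, "z": 2, "spin": 0}, {"gripper": 1, "x": 0, "y": 0, "z": 2, "spin": 0}, {"gripper": 1, "x": 0, "y": 0, "z": 0, "spin": 0}, {"gripper": 1, "x": 0, "y": 0, "z": 0, "spin": 0}], "force": 80}}

```text
time: 15.3
eef_pos: [0.6422, -0.0313, 0.0937]
tcp_rot: [0.033, 0.999, 0.0, -0.0]
contact_force: [0.7, 0.4, -0.7]
opening: 0.16
finger_force: 78.4
```

Request:
{"api": "step_arm", "payload": {"commands": [{"gripper": 1, "x": 0, "y": 0, "z": 2, "spin": 0}, {"gripper": 1, "x": 0, "y": 0, "z": 2, "spin": 0}, {"gripper": 1, "x": 0, "y": 0, "z": 2, "spin": 0}, {"gripper": 1, "x": 0, "y": 0, "z": 2, "spin": 0}, {"gripper": 1, "x": 0, "y": 0, "z": 2, "spin": 0}, {"gripper": 1, "x": 0, "y": 0, "z": 2, "spin": 0}, {"gripper": 1, "x": 0, "y": 0, "z": 2, "spin": 0}, {"gripper": 1, "x": 0, "y": 0, "z": 2, "spin": 0}, {"gripper": 1, "x": 0, "y": 0, "z": 0, "spin": 0}, {"gripper": 1, "x": 0, "y": 0, "z": 0, "spin": 0}], "force": 100}}

```text
time: 16.3
eef_pos: [0.6422, -0.0314, 0.0778]
tcp_rot: [0.033, 0.999, 0.0, -0.0]
contact_force: [-1.1, 0.1, -0.9]
opening: 0.161
finger_force: 97.5
```

Request:
{"api": "step_arm", "payload": {"commands": [{"gripper": 1, "x": 0, "y": 0, "z": 1, "spin": 0}, {"gripper": 1, "x": 0, "y": 0, "z": 1, "spin": 0}, {"gripper": 1, "x": 0, "y": 0, "z": 0.5, "spin": 0}, {"gripper": 1, "x": 0, "y": 0, "z": 0.5, "spin": 0}, {"gripper": 1, "x": 0, "y": 0, "z": 0.5, "spin": 0}, {"gripper": 1, "x": 0, "y": 0, "z": 0.5, "spin": 0}, {"gripper": 1, "x": 0, "y": 0, "z": 0, "spin": 0}, {"gripper": 1, "x": 0, "y": 0, "z": 0, "spin": 0}, {"gripper": 1, "x": 0, "y": 0, "z": 0, "spin": 0}, {"gripper": 1, "x": 0, "y": 0, "z": 0, "spin": 0}], "force": 100}}

```text
time: 17.3
eef_pos: [0.6423, -0.0313, 0.0755]
tcp_rot: [0.032, 0.999, -0.0, -0.0]
contact_force: [-4.2, 0.7, 6.6]
opening: 0.158
finger_force: 98.1
```

Request:
{"api": "step_arm", "payload": {"commands": [{"gripper": 1, "x": 0, "y": 0, "z": 0.5, "spin": 0}, {"gripper": 1, "x": 0, "y": 0, "z": 0.5, "spin": 0}, {"gripper": 1, "x": 0, "y": 0, "z": 0.5, "spin": 0}, {"gripper": 1, "x": 0, "y": 0, "z": 0.5, "spin": 0}, {"gripper": 1, "x": 0, "y": 0, "z": 0.5, "spin": 0}, {"gripper": 1, "x": 0, "y": 0, "z": 0, "spin": 0}, {"gripper": 1, "x": 0, "y": 0, "z": 0, "spin": 0}, {"gripper": 1, "x": 0, "y": 0, "z": 0, "spin": 0}, {"gripper": 1, "x": 0, "y": 0, "z": 0, "spin": 0}, {"gripper": 1, "x": 0, "y": 0, "z": 0, "spin": 0}], "force": 100}}

```text
time: 18.3
eef_pos: [0.6425, -0.0314, 0.0754]
tcp_rot: [0.032, 0.999, -0.0, -0.001]
contact_force: [-9.4, 0.6, 16.2]
opening: 0.157
finger_force: 99.2
```

```bash
python3 - <<'E'
from h import *
c=snap('wrist');d=snap('side');s=snap('scene')
save('fin',np.hstack([cv2.resize(c['color'][150:330,160:400],(380,285)),cv2.resize(s['color'][130:250,190:350],(380,285),interpolation=cv2.INTER_CUBIC)]))
P=pts(s);q=P[150:240,195:300].reshape(-1,3);q=q[(q[:,2]>.045)&(q[:,2]<.06)];print('lid z',np.percentile(q[:,2],[5,50,95]));print(get_state()['contact_force'],get_state()['eef_pos'])
E
```

```text
lid z [0.04871226 0.05340375 0.05680871]
[-8.68590986  1.52108801 15.87455131] [ 0.64245918 -0.03139006  0.07535241]
```

View pics/fin.png

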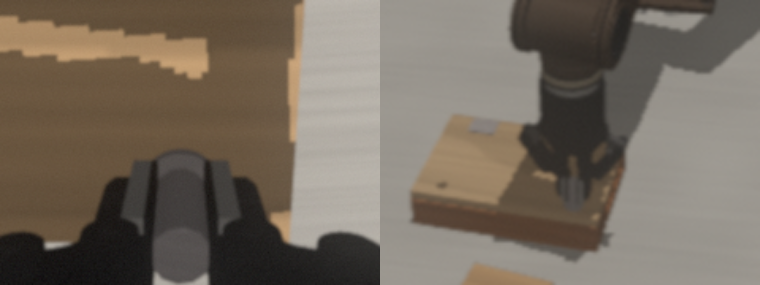

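The lid is flat and shut. The collar sits on it at hole_left, and the gripper is still holding the knob. I'll push a little harder and ease the side load.

Request:
{"api": "step_arm", "payload": {"commands": [{"gripper": 1, "x": 0.4, "y": 0, "z": 0.5, "spin": 0}, {"gripper": 1, "x": 0.4, "y": 0, "z": 0.5, "spin": 0}, {"gripper": 1, "x": 0.4, "y": 0, "z": 0.5, "spin": 0}, {"gripper": 1, "x": 0, "y": 0, "z": 0.5, "spin": 0}, {"gripper": 1, "x": 0, "y": 0, "z": 0.5, "spin": 0}, {"gripper": 1, "x": 0, "y": 0, "z": 0, "spin": 0}, {"gripper": 1, "x": 0, "y": 0, "z": 0, "spin": 0}, {"gripper": 1, "x": 0, "y": 0, "z": 0, "spin": 0}, {"gripper": 1, "x": 0, "y": 0, "z": 0, "spin": 0}, {"gripper": 1, "x": 0, "y": 0, "z": 0, "spin": 0}], "force": 100}}

```text
time: 19.45
eef_pos: [0.6425, -0.0314, 0.0752]
tcp_rot: [0.032, 0.999, -0.0, 0.001]
contact_force: [-10.3, 1.9, 23.6]
opening: 0.154
finger_force: 100.0
```

```bash
python3 -c "
from plant import *
s=get_state();print(s['eef_pos'],s['contact_force'],s['finger_force']);print(sign_off())"
```

```text
[ 0.64245343 -0.03139598  0.07524595] [-10.34679771   1.92326849  23.55370398] 100.04511594772339
the job is handed in; nothing more can be done
None
```

The lid is shut and the steel pin is pushed in up to its collar through the panel-side hole. I handed the job in at about 19 s, with the gripper still holding the knob and pushing down at about 24 N.

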